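# Seat and lock a doming stake in its holder

### The arm

A 7-joint arm with a two-finger parallel gripper is mounted at the origin on a cart in front of the work surface, level with it; the furniture and walls round the work are solid. World frame = base frame: x ahead of the robot, y to its left, z up, the work surface at z = 0. Lengths are in m, angles in rad, forces in N, time in s.
With the tool pointing down it reaches from about 0.4 to 0.9 m from the base axis. Payload 5.6 kg.
Tool frame: the origin (TCP) lies midway between the tips of the shut fingers; the grasp point (between the pads) lies 19 mm behind it; z points along the fingers, y is the line along which they close (so a half turn about z gives the same grasp; the last joint's range is limited). The gripper opens to 92 mm and grips with 3 to 60 N. Pads are 20 mm wide; open, the fingers measure 128 mm over their backs; the gripper's body (75 mm by 189 mm) begins 69 mm behind the grasp point.
Start: joints at [-1.24, 0.468, -0.012, 1.603, 0.006, 1.071, -0.056], TCP at [0.237, 0.605, 0.194] pointing down, gripper open.
Joint ranges: [-2.53, 2.53], [-0.31, 2.02], [-1.57, 1.55], [0.28, 2.44], [-1.29, 4.43], [0.15, 1.84], [-2.92, 2.92]. Speed limits (rad/s): [2.57, 2.57, 3.14, 3.14, 3.14, 3.14, 3.14].

### API

Orientations are given as a 3x3 rotation matrix whose columns are the frame's x, y, z axes.
In Python, from station import env, effector, solver, viewer, workorder, search_frame, tip_of gives the robot as it stands. Calls block until the motion is done:
- env.reach(position, orientation): joint-space move of the TCP to a pose.
- env.movel(position, frame=None, rate=0.15): straight line of the TCP; frame=None keeps the orientation; rate is the mean speed in m/s.
- env.goto_joints(angles): joint-space move.
- effector.release() and effector.grasp(squeeze=None): open the fingers fully, or close them until they stop; squeeze is the grip in N (None keeps the last).
- env.pause(seconds).
- solver.inverse_kinematics(position, orientation): joint angles nearest the present ones, or None.
- env.sense(): the state.
- viewer.read_camera(name): name is "scene" or "side" or "wrist"; returns (picture, depth): 400x640x3 uint8, red, green, blue; 400x640 float32, m along the optical axis (not along the pixel's ray), 0 where there is no reading.
- viewer.camera_info(name): a dict with "intrinsics" (3x3 intrinsics, pixels), "eye" and "rotation" of the camera in the world; the wrist camera has in their place "T_tool_cam" (4x4, takes a point from camera to tool coordinates, whose origin is the TCP and whose axes are the flange's). Camera axes: x right, y up, looking along -z (the intrinsics and any distortion apply to the point x, -y, -z); pixel columns grow to the right and rows downward; lengths in m; the calibration is good to about 2 mm. A picture is of the moment at which its call begins: read the wrist's pose just before it. camera_info takes no time and is no camera call.
A pose or a line that the arm cannot do raises env.PlanningError and nothing moves.
- workorder.finish_job(): hands the job in; it is judged then, once.
Trained networks look in the newest picture that a camera, given by its name, has taken for a name from the list of things; names that differ only in an ending like _2 or _b are one class to them, and where a whole thing is asked for, a point or a joint stands for the part that bears it (a point fixed in the world has none). Each returns a list of dicts, best first, with "score" (0 to 1); they miss things now and then, are a little off and sometimes report something else, mostly with a low value. They report only what shows in the picture. A call takes as long as a camera call.
- search_frame(camera, name): "at" ([x, y, z] in m, in world coordinates, good to about 4 mm: the middle of the surface that is visible of it).
- tip_of(camera, name): "at" ([x, y, z] in m, in world coordinates, good to about 4 mm: a listed point, or the origin of a listed thing).
The state is a dict: "t": time; "joint_positions": joint angles; "joint_velocities": joint speeds; "tau": joint torques, N m; "ee_pos": TCP position; "tcp_rot": TCP orientation; "wrist_force": force on the tool from outside, world axes, zero at the start; "moment": the same for the moment, N m; "gripper_width": finger opening in m; "grasp_force": force on a finger pad.
Only numpy, scipy, OpenCV 4.12 (cv2) and the standard library are available. Lean on these libraries where they do the work, as an engineer would, in place of code of your own. Each camera call takes 0.05 s, during which the arm holds its last target. There are 200 camera calls.

### The job

Mount the steel doming stake in the stake holder: set its hexagonal foot into the hexagonal pocket, feeling for the fit and never forcing or dropping it, until the foot sits fully home on the pocket floor and the stake stands upright. Then slide the red-knobbed locking bolt all the way in over the foot, let go, and leave the holder's surroundings (dish and ring clamp) where they are.

Things in the scene. Friction and masses are not known exactly. Their poses are not given: they have to be found in the camera images.
- stake_shank (a point): loose steel doming stake, 0.25 to 0.45 kg, 97 mm high, standing upright on the bench: hexagonal foot, on it a square shank 18 x 18 mm from 12 to 77 mm above the underside (take it here), a 23 mm ball on top. This point is on the axis, 60 mm above the underside; z up, x and y square to the shank's faces
- stake: the stake's foot: origin at the centre of its underside, axes as the shank. A hexagon 46 mm across flats, 12 mm high, its lowest 2 mm tapered in to 44.6 mm. Two opposite corners lie on the x axis, two flats face +y and -y. It fits the pocket at any multiple of 60 degrees
- holder: stake holder fixed to the bench: dark plate 94 mm (x) by 150 mm (y, from -102 to +48 mm), 12 mm thick, with an aluminium hexagonal nest on it, 72 mm across flats. Origin at the plate's underside (bench height) below the nominal pocket centre, z up. More than 30 N between stake and holder is forcing
- mouth (a point): nominal centre of the nest's pocket, level with the nest's top (26 mm above the bench). Pocket: sharp-edged hexagon 47.6 mm across flats, 14 mm deep, two corners on the holder's x axis. The nest was clamped by eye: really up to 6 mm off along the holder's x, 3 mm along y, turned up to 0.16 rad, any way; not measured, to be felt or seen; it does not shift under 30 N
- bolt (a joint): locking bolt of the holder: brass bar 16 mm wide, 6 mm thick, just above the nest's top on the holder's -y side, with a red knob. 0 = fully out, 0.022 m = fully in (moves along the holder's +y); about 2 N of friction, stays where it is left; it passes over the foot only when that is home
- bolt_knob (a point): middle of the bolt's red knob, 13 mm in diameter, from 43 to 55 mm above the bench, on a 9 mm neck down to 33 mm (the bar's top). It is 79 mm from the holder's origin along -y when out, 57 mm when in; nothing stands behind it. A strap over the bolt, up to 39.8 mm high, lies 44 to 54 mm from the origin along -y
- flux_dish: loose white glazed dish, 60 mm in diameter, 26 mm high; leave it alone; origin at its underside
- ring_clamp: loose wooden ring clamp, 25 x 110 x 18 mm, long along its y; leave it alone; origin at its underside

How it is judged:
On the way, in this order (a step that is already met when the one before it is completed fails the run):
1. the stake's foot is fully home in the pocket while the bolt is still out (z of stake in the frame of holder between 0.009 and 0.0135 m and horizontal distance between stake and holder below 0.009 m and angle between stake's own z axis and vertical below 0.06 rad and value of joint bolt below 0.01 m), for 0.2 s.
2. the bolt is slid in over the foot (value of joint bolt above 0.019 m), for 0.2 s.
At the end, for the whole second after the job is handed in: the stake stands upright (within 0.06 rad) in the holder's pocket, its underside within 1.5 mm of the pocket floor, at rest, and the bolt is in by at least 19 of its 22 mm (z of stake in the frame of holder between 0.009 and 0.0135 m and horizontal distance between stake and holder below 0.009 m and angle between stake's own z axis and vertical below 0.06 rad and value of joint bolt above 0.019 m and linear speed of stake below 0.02 m/s); the robot touches nothing.
It fails at once if the stake is forced against the holder (more than 30 N) (contact force between stake and holder above 30 N).
It fails at once if the dish is moved by more than 25 mm (distance of flux_dish from where it was at the start of the episode above 0.025 m).
It fails at once if the ring clamp is moved by more than 25 mm (distance of ring_clamp from where it was at the start of the episode above 0.025 m).
It also fails if it takes over 67 s, if anything falls off the work surface, if the arm or the gripper's body presses on something with over 40 N, if the wrist force passes 120 N, or if a joint passes its speed limit or range.

## Working session

There is one attempt and no reset: what is moved stays moved. The work goes in short steps, each a Python script; the robot and the scene stay as the last script left them, time stands still between calls to the robot, and variables do not carry over. Pictures are saved under pics/ and viewed, at most 10 in all, crops included, and the job is handed in when it is done.

```bash
ls; mkdir -p pics
python3 - <<'E'
from station import *
import cv2,numpy as np
for c in ("scene","side"):
    p,d=viewer.read_camera(c); cv2.imwrite(f"pics/{c}0.png",p[:,:,::-1])
    i=viewer.camera_info(c); print(c,i["eye"],np.round(i["rotation"],3).tolist(),np.round(i["intrinsics"],1).tolist(), [k for k in i])
    for n in ("stake_shank","stake","holder","mouth","bolt_knob","flux_dish","ring_clamp"):
        print(n,[(np.round(r["at"],4).tolist(),round(r["score"],2)) for r in tip_of(c,n)[:2]])
s=env.sense(); print(s["t"],s["ee_pos"],s["wrist_force"],s["gripper_width"])
E
```

```text
pics
scene [0.37115253 0.4987855  0.64940504] [[-0.854, 0.361, -0.374], [-0.52, -0.582, 0.625], [0.008, 0.729, 0.685]] [[381.6, 0.0, 317.8], [0.0, 381.6, 192.8], [0.0, 0.0, 1.0]] ['intrinsics', 'eye', 'rotation']
stake_shank [([0.624, 0.1201, 0.0605], 0.85)]
stake [([0.6225, 0.1153, 0.0017], 0.94)]
holder [([0.6072, -0.1453, -0.0044], 0.91)]
mouth [([0.6081, -0.146, 0.0212], 0.64)]
bolt_knob [([0.6206, -0.2245, 0.0493], 0.47)]
flux_dish [([0.7596, -0.0153, -0.006], 0.57)]
ring_clamp [([0.7701, 0.1342, -0.0003], 0.55)]
side [1.2363051  0.15037551 0.88242965] [[-0.35, -0.762, 0.546], [0.937, -0.295, 0.189], [0.017, 0.577, 0.816]] [[461.2, 0.0, 321.6], [0.0, 461.2, 200.8], [0.0, 0.0, 1.0]] ['intrinsics', 'eye', 'rotation']
stake_shank [([0.6289, 0.1179, 0.0538], 0.97), ([0.6178, -0.2221, 0.049], 0.16)]
stake [([0.6198, 0.1158, 0.004], 0.6)]
holder [([0.6106, -0.1425, 0.0006], 0.67)]
mouth [([0.6072, -0.146, 0.0249], 0.61)]
bolt_knob [([0.6175, -0.2255, 0.052], 0.51)]
flux_dish [([0.7608, -0.0131, 0.0006], 0.89)]
ring_clamp [([0.776, 0.1381, -0.0007], 0.77), ([0.7624, -0.0156, -0.0019], 0.65)]
0.8 [0.23740269 0.6051133  0.19361465] [-0.64308591 -0.33811486  0.19680383] 0.09217258516467779
```

View both.

View pics/scene0.png

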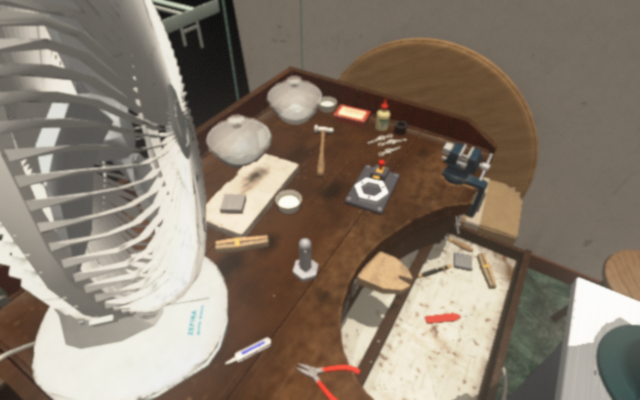

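View pics/side0.png

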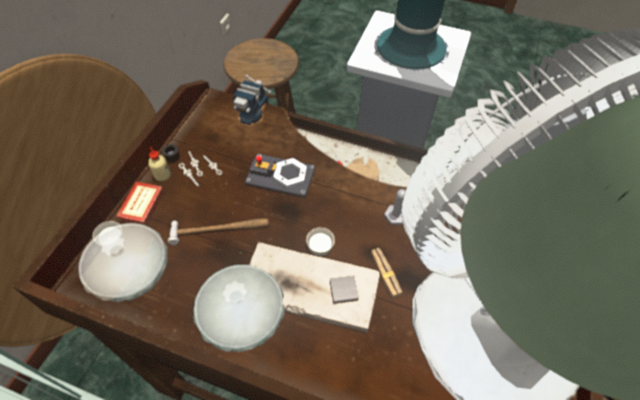

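```bash
cat > h.py <<'E'
from station import *
import cv2,numpy as np
from scipy.spatial.transform import Rotation as Ro
def cam(n,s=None):
    i=viewer.camera_info(n)
    if n!="wrist": return i["intrinsics"],np.array(i["eye"]),np.array(i["rotation"])
    T=np.array(i["T_tool_cam"]); s=s or env.sense(); R=np.array(s["tcp_rot"])
    return i["intrinsics"],np.array(s["ee_pos"])+R@T[:3,3],R@T[:3,:3]
def cloud(d,K,e,R):
    v,u=np.mgrid[:d.shape[0],:d.shape[1]]
    p=np.stack([(u-K[0,2])/K[0,0]*d,-(v-K[1,2])/K[1,1]*d,-d],-1)
    return p@R.T+e
def down(yaw): # tool z down, tool y axis at world angle yaw from +y
    return Ro.from_euler("z",yaw).as_matrix()@np.diag([1.,-1,-1])
E
python3 - <<'E'
from h import *
for c in ("scene","side"):
    p,d=viewer.read_camera(c);P=cloud(d,*cam(c));P=P[d>0]
    print(c)
    H=np.full((13,9),0.)
    for x,y,z in P[(P[:,2]>.03)]:
        a=int(np.floor((y+.4)/.1));b=int(np.floor((x-.1)/.1))
        if 0<=a<13 and 0<=b<9: H[a,b]=max(H[a,b],z)
    print(np.round(H,2))
print(viewer.camera_info("wrist")["T_tool_cam"],viewer.camera_info("wrist")["intrinsics"])
s=env.sense();print(np.round(s["tcp_rot"],3))
for y in np.arange(-np.pi,np.pi,np.pi/6):
    q=solver.inverse_kinematics([.61,-.145,.3],down(y)); q2=solver.inverse_kinematics([.622,.117,.3],down(y))
    print(round(y,2),None if q is None else np.round(q,2),None if q2 is None else np.round(q2,2))
E
```

```text
scene
[[0.   0.   0.08 0.09 0.09 0.   0.   0.1  0.13]
 [0.   0.   0.05 0.08 0.   0.06 0.   0.   0.1 ]
 [0.   0.   0.   0.   0.03 0.04 0.   0.09 0.13]
 [0.   0.   0.   0.   0.   0.   0.   0.09 0.14]
 [0.   0.   0.   0.   0.   0.   0.   0.04 0.  ]
 [0.   0.   0.   0.   0.   0.1  0.51 0.5  0.  ]
 [0.   0.   0.   0.   0.   0.55 0.54 0.53 0.03]
 [0.   0.   0.   0.   0.46 0.57 0.49 0.53 0.04]
 [0.   0.   0.   0.   0.46 0.54 0.42 0.27 0.03]
 [0.   0.   0.   0.   0.   0.   0.06 0.06 0.07]
 [0.   0.   0.   0.   0.   0.   0.   0.   0.  ]
 [0.   0.   0.   0.   0.   0.   0.   0.   0.  ]
 [0.   0.   0.   0.   0.   0.   0.   0.   0.  ]]
side
[[0.   0.   0.08 0.09 0.09 0.   0.   0.09 0.13]
 [0.   0.   0.05 0.   0.   0.06 0.   0.   0.1 ]
 [0.   0.   0.   0.   0.04 0.04 0.   0.09 0.13]
 [0.   0.   0.   0.   0.   0.   0.   0.09 0.13]
 [0.   0.   0.   0.   0.   0.   0.   0.04 0.  ]
 [0.   0.   0.   0.   0.   0.1  0.54 0.55 0.5 ]
 [0.   0.   0.   0.   0.   0.55 0.6  0.6  0.5 ]
 [0.   0.   0.   0.   0.44 0.59 0.6  0.6  0.13]
 [0.   0.   0.   0.   0.44 0.44 0.   0.13 0.13]
 [0.   0.   0.   0.   0.   0.   
[... 1051 characters left out ...]
.88] [-1.07  0.67  1.35  1.58 -0.66  1.43 -2.29]
-0.52 [-0.67  0.66  1.35  1.59 -0.65  1.42 -1.35] [-1.07  0.67  1.35  1.58 -0.66  1.43 -1.77]
-0.0 [-0.48  0.45  0.93  1.58 -0.37  1.3  -1.07] [-0.77  0.41  0.73  1.56 -0.28  1.28 -1.57]
0.52 [-0.42  0.42  0.83  1.58 -0.32  1.29 -0.59] [-0.7   0.39  0.63  1.55 -0.24  1.28 -1.08]
1.05 [-0.4   0.41  0.8   1.58 -0.3   1.28 -0.08] [-0.7   0.39  0.63  1.55 -0.24  1.28 -0.56]
1.57 [-0.39  0.41  0.78  1.58 -0.29  1.28  0.44] [-0.63  0.38  0.53  1.55 -0.2   1.27 -0.07]
2.09 [-0.43  0.42  0.84  1.58 -0.32  1.29  0.99] [-0.56  0.37  0.43  1.54 -0.16  1.27  0.42]
2.62 [-0.4   0.41  0.8   1.58 -0.3   1.28  1.49] [-0.48  0.36  0.32  1.54 -0.12  1.26  0.91]
```

Run:
```python
from h import *
A=[]
for c in ("scene","side"):
    p,d=viewer.read_camera(c);P=cloud(d,*cam(c));A.append(P[d>0])
P=np.vstack(A);P=P[(P[:,2]>.03)&(P[:,2]<.9)&(P[:,1]>.05)]
r=np.hypot(P[:,0],P[:,1]);th=np.degrees(np.arctan2(P[:,1],P[:,0]))
for a in range(4,80,4):
    print(a,[ (round(float(np.percentile(r[m],.5)),2) if (m:=(abs(th-a)<2)&(P[:,2]>z)&(P[:,2]<=z+.1)&(r<1.1)).sum()>5 else None) for z in np.arange(0.03,.8,.1)])
S=np.array([.622,.117])
D=np.hypot(*(P[:,:2]-S).T)
for z in np.arange(.1,.6,.05):
    m=(P[:,2]>z)&(P[:,2]<=z+.05)&(D>.03)
    if m.sum(): k=np.argmin(D[m]); print(round(z,2),round(D[m][k],3),np.round(P[m][k],3))
for p,y in (([.2,.38,.3],np.pi-1.57+.6),([.42,.0,.3],np.pi),([.38,.2,.3],np.pi)):
    q=solver.inverse_kinematics(p,down(y));print(p,q)
```

```text
4 [0.83, None, None, None, None, None, None, None]
8 [0.64, None, None, 0.86, 0.85, None, 1.06, None]
12 [0.63, None, 0.79, 0.8, 0.8, 0.83, 1.04, 1.06]
16 [0.79, 0.78, 0.76, 0.76, 0.77, 0.79, None, None]
20 [0.77, 0.81, 0.74, 0.74, 0.74, 0.76, None, None]
24 [0.76, 0.79, 0.72, 0.72, 0.73, 0.74, None, None]
28 [0.77, 0.78, 0.71, 0.71, 0.72, 0.73, None, None]
32 [0.8, None, 0.71, 0.71, 0.72, 0.74, None, None]
36 [None, None, 0.73, 0.72, 0.72, None, None, None]
40 [None, None, None, None, None, None, None, None]
44 [None, None, None, None, None, None, None, None]
48 [0.07, None, None, None, None, None, None, None]
52 [0.06, 0.06, None, None, None, None, None, None]
56 [0.06, 0.06, None, None, None, None, None, None]
60 [0.06, 0.06, None, None, None, None, None, None]
64 [0.06, 0.06, None, None, None, None, None, None]
68 [0.06, 0.06, None, None, None, None, None, None]
72 [0.06, 0.06, None, None, None, None, None, None]
76 [0.06, 0.06, None, None, None, None, None, None]
0.1 0.343 [0.862 0.362 0.101]
0.15 0.247 [0.782 0.304 0.199]
0.2 0.156 [0.733 0.227 0.248]
0.25 0.155 [0.729 0.229 0.299]
0.3 0.154 [0.721 0.235 0.325]
0.35 0.155 [0.73  0.229 0.36 ]
0.4 0.156 [0.713 0.244 0.402]
0.45 0.16 [0.743 0.222 0.454]
0.5 0.167 [0.732 0.242 0.501]
0.55 0.175 [0.75  0.237 0.552]
[0.2, 0.38, 0.3] [-1.26542946 -0.0259717   0.09942546  1.97731046  0.00277646  1.19012701
 -0.56627256]
[0.42, 0.0, 0.3] [-0.61870806 -0.07892151  0.51713533  2.01676324  0.04193448  1.19376702
  1.45243849]
[0.38, 0.2, 0.3] [-0.71456168 -0.02902502  0.14944095  1.98005475  0.00465374  1.19024334
  1.00388502]
```

Run:
```python
from h import *
def tp(m):
    s=env.sense();print(m,round(s["t"],2),np.round(s["ee_pos"],3),np.round(s["joint_positions"],2))
env.goto_joints([-1.24,0.0,0,1.97,0,1.19,-0.06]);tp("retract")
env.goto_joints([.23,0.0,0,1.97,0,1.19,-1.4]);tp("sweep")
for k,(y,g) in enumerate(((0,-1.4),(np.pi,1.4))):
    env.reach([.608,-.145,.13],down(y));tp("over")
    s=env.sense();p,d=viewer.read_camera("wrist");cv2.imwrite(f"pics/w{k}.png",p[:,:,::-1]);np.savez(f"w{k}.npz",p=p,d=d,pos=s["ee_pos"],rot=s["tcp_rot"])
    print([(n,[(np.round(r["at"],4).tolist(),round(r["score"],2)) for r in tip_of("wrist",n)[:1]]) for n in("mouth","holder","bolt_knob")],s["wrist_force"])
```

```text
retract 1.95 [0.171 0.396 0.292] [-1.24  0.   -0.    1.97  0.    1.19 -0.06]
sweep 4.03 [ 0.41  -0.129  0.292] [ 0.23  0.   -0.    1.97 -0.    1.19 -1.4 ]
over 5.03 [ 0.608 -0.145  0.131] [ 0.19  0.49 -0.01  1.72  0.    0.93 -1.39]
[('mouth', [([0.6102, -0.1472, 0.0288], 0.85)]), ('holder', [([0.608, -0.1414, -0.0006], 0.66)]), ('bolt_knob', [([0.6211, -0.2218, 0.0491], 0.6)])] [-0.28342564 -0.0215592   0.20218711]
over 5.47 [ 0.608 -0.145  0.131] [ 0.19  0.49 -0.01  1.72  0.    0.93 -1.39]
[('mouth', [([0.6097, -0.148, 0.0278], 0.59)]), ('holder', [([0.6081, -0.1431, 0.0005], 0.77)]), ('bolt_knob', [([0.6225, -0.2243, 0.0458], 0.68)])] [-0.10669293  0.26217155  0.28915554]
```

```bash
python3 -c "
import cv2,numpy as np
cv2.imwrite('pics/w01.png',np.vstack([cv2.resize(cv2.imread(f'pics/w{k}.png')[60:340,120:520],None,fx=1.07,fy=1.07,interpolation=2) for k in(0,1)]))"
```

```text
(no output)
```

View pics/w01.png

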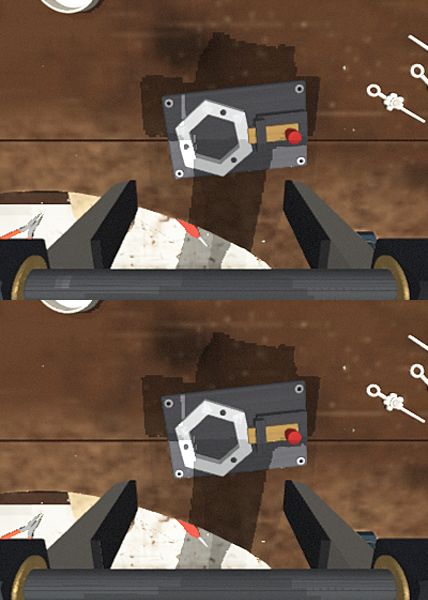

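```bash
cat >> h.py <<'E'
def shot(name):
    s=env.sense();p,d=viewer.read_camera("wrist");np.savez(name,p=p,d=d,pos=s["ee_pos"],rot=s["tcp_rot"])
def rectify(name,c,z,half=.06,ppm=4000):
    f=np.load(name);i=viewer.camera_info("wrist");K=np.array(i["intrinsics"]);e,R=cam("wrist",dict(ee_pos=f["pos"],tcp_rot=f["rot"]))[1:]
    n=int(2*half*ppm);v,u=np.mgrid[:n,:n]
    W=np.stack([c[0]-half+u/ppm,c[1]+half-v/ppm,np.full(u.shape,z)],-1)   # right=+x, up=+y
    q=(W-e)@R; mu=(K[0,0]*q[...,0]/-q[...,2]+K[0,2]).astype(np.float32); mv=(K[1,1]*-q[...,1]/-q[...,2]+K[1,2]).astype(np.float32)
    D=cv2.remap(f["d"],mu,mv,0); P=e[2]+np.einsum('j,...j->...',R[2],np.stack([(mu-K[0,2])/K[0,0]*D,-(mv-K[1,2])/K[1,1]*D,-D],-1))
    return cv2.remap(f["p"],mu,mv,cv2.INTER_CUBIC),P
def hexpts(x,y,a,af,n=40):
    k=np.arange(6)*np.pi/3+a; V=np.stack([np.cos(k),np.sin(k)],1)*af/np.sqrt(3)
    t=(np.arange(n)+.5)/n; P=(V[:,None]*(1-t)[None,:,None]+np.roll(V,-1,0)[:,None]*t[None,:,None]).reshape(-1,2)
    N=np.repeat(np.stack([np.cos(k+np.pi/6),np.sin(k+np.pi/6)],1),n,0)
    return P+[x,y],N
def fithex(img,c,afs,x0,half=.06,ppm=4000,w=.0012):
    from scipy.optimize import minimize
    g=cv2.GaussianBlur(img.astype(np.float32),(0,0),2)
    def smp(P):return cv2.remap(g,((P[:,0]-c[0]+half)*ppm).astype(np.float32)[None],((c[1]+half-P[:,1])*ppm).astype(np.float32)[None],1)[0]
    def f(v):
        r=0
        for af,sg in afs:
            P,N=hexpts(*v,af); r-=sg*np.clip(smp(P+N*w)-smp(P-N*w),-60,60).mean()
        return r
    best=None
    for dx in np.arange(-.006,.0061,.002):
        for dy in np.arange(-.006,.0061,.002):
            for a in np.arange(-.5,.5,.1):
                v=np.array(x0)+[dx,dy,a]; r=f(v)
                if best is None or r<best[0]: best=(r,v)
    m=minimize(f,best[1],method="Nelder-Mead",options=dict(initial_simplex=best[1]+np.vstack([np.zeros(3),np.diag([.001,.001,.05])])))
    return m.x,m.fun
E
python3 - <<'E'
from h import *
q=np.array(env.sense()["joint_positions"]);q[6]+=np.pi;env.goto_joints(q);shot("w2.npz");print(env.sense()["t"])
c=np.array([.609,-.146]);out=[]
for n in("w0.npz","w2.npz"):
    im,H=rectify(n,c,.026);g=cv2.cvtColor(im,cv2.COLOR_RGB2GRAY).copy()
    print(n,"heights",[round(float(np.median(H[m])),4) for m in (np.hypot(*np.mgrid[-240:240,-240:240])<30,)])
    vis=im[:,:,::-1].copy()
    for afs in([(.0476,1)],[(.0476,1),(.072,-1)],[(.072,-1)]):
        v,f=fithex(g,c,afs,[c[0],c[1],0]);print(len(afs),afs[0][0],np.round(v,4),round(f,1))
        for af,_ in afs:
            P,_=hexpts(*v,af)
            for x,y in P: cv2.circle(vis,(int((x-c[0]+.06)*4000),int((c[1]+.06-y)*4000)),0,(0,0,255) if len(afs)==2 else (0,255,0),-1)
    hm=cv2.cvtColor(np.uint8(np.clip(H/.05*255,0,255)),cv2.COLOR_GRAY2BGR)
    out.append(cv2.resize(np.hstack([vis,hm]),(560,280),interpolation=cv2.INTER_AREA))
cv2.imwrite("pics/fit.png",np.vstack(out))
E
```

```text
8.375
w0.npz heights [0.0117]
1 0.0476 [ 0.6091 -0.1506  0.2353] -59.6
2 0.0476 [ 0.6091 -0.1498  0.2319] -116.2
1 0.072 [ 0.6089 -0.1495  0.213 ] -58.5
w2.npz heights [0.0118]
1 0.0476 [ 0.6088 -0.1474  0.2139] -60.0
2 0.0476 [ 0.6086 -0.1467  0.2322] -118.7
1 0.072 [ 0.6085 -0.1465  0.2167] -59.7
```

View pics/fit.png

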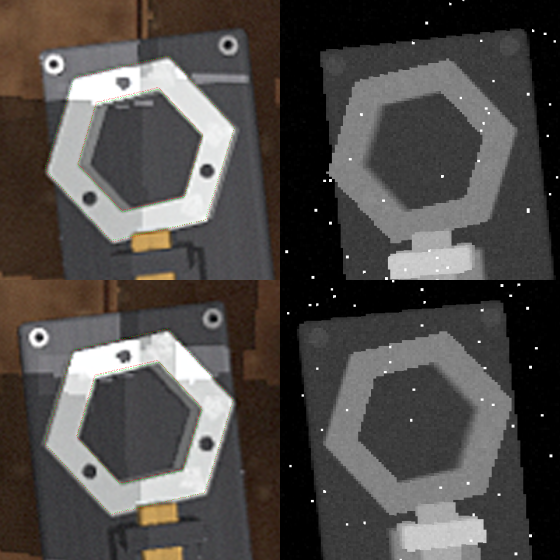

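Run:
```python
from h import *
R=np.array(env.sense()["tcp_rot"]);print(np.round(R,2).tolist())
env.movel([.608,-.145,.2]);env.reach([.622,.117,.2],R);env.movel([.622,.117,.118])
shot("s0.npz");s=env.sense();print(s["t"],np.round(s["tcp_rot"],2).tolist(),s["ee_pos"])
c=np.array([.622,.117])
im,H=rectify("s0.npz",c,.012);g=cv2.cvtColor(im,cv2.COLOR_RGB2GRAY).copy()
v,f=fithex(g,c,[(.046,-1)],[c[0],c[1],0]);print("foot",np.round(v,4),f)
vis=im[:,:,::-1].copy();P,_=hexpts(*v,.046)
for x,y in P: cv2.circle(vis,(int((x-c[0]+.06)*4000),int((c[1]+.06-y)*4000)),0,(0,0,255),-1)
def pts(nm):
    if nm=="wrist": f=np.load("s0.npz");d=f["d"];K=cam("wrist",dict(ee_pos=f["pos"],tcp_rot=f["rot"]))
    else: d=viewer.read_camera(nm)[1];K=cam(nm)
    Q=cloud(d,*K)[d>0];return Q[(abs(Q[:,2]-.045)<.027)&(np.hypot(*(Q[:,:2]-v[:2]).T)<.025)]
tops=np.full((480,480,3),255,np.uint8)
for nm,col in(("wrist",(0,0,255)),("scene",(0,160,0)),("side",(255,0,0))):
    Q=pts(nm);print(nm,len(Q))
    for x,y,_ in Q: cv2.circle(tops,(int(240+(x-v[0])*8000),int(240-(y-v[1])*8000)),2,col,-1)
    np.save(f"sh_{nm}.npy",Q)
cv2.imwrite("pics/stake.png",cv2.resize(np.hstack([vis,tops]),(800,400),interpolation=cv2.INTER_AREA))
```

```text
[[-1.0, 0.0, -0.0], [0.0, 1.0, -0.0], [0.0, -0.0, -1.0]]
10.7667 [[-1.0, 0.0, 0.0], [0.0, 1.0, 0.0], [-0.0, 0.0, -1.0]] [0.62302676 0.11671263 0.11920666]
foot [ 0.625   0.1213 -0.2065] -49.14017868041992
wrist 289
scene 202
side 121
```

View pics/stake.png

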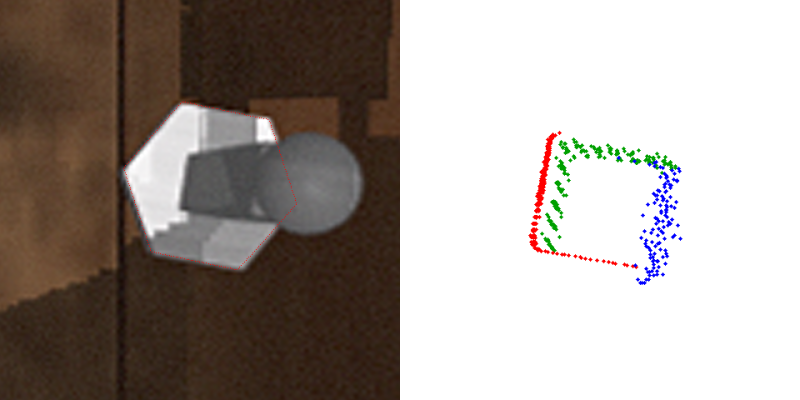

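Run:
```python
from h import *
Q=np.load("sh_wrist.npy")[:,:2]
from scipy.optimize import minimize
def cost(v):  # visible faces: -x, -y
    r=(Q-v[:2])@np.array([[np.cos(v[2]),-np.sin(v[2])],[np.sin(v[2]),np.cos(v[2])]])
    return np.minimum(abs(abs(r[:,0])-.009),abs(abs(r[:,1])-.009)).mean()
m=min((minimize(cost,[.625,.1213,a],method="Nelder-Mead",options=dict(initial_simplex=[[.625,.1213,a],[.626,.1213,a],[.625,.1223,a],[.625,.1213,a+.05]])) for a in(-.25,-.18,-.1)),key=lambda m:m.fun);print(m.x,m.fun)
S=np.array([.6251,.1197]);yaw=-.19
R=down(yaw+np.pi/2)
env.movel([.622,.117,.18]);env.reach([*S,.18],R)
s=env.sense();print(s["t"],np.round(s["tcp_rot"],2).tolist(),np.round(s["joint_positions"],2),np.round(s["ee_pos"],4))
cmd=S+(S-s["ee_pos"][:2])
env.movel([*cmd,.042],rate=.1);s=env.sense();print("down",s["t"],np.round(s["ee_pos"],4),s["wrist_force"],s["gripper_width"])
effector.grasp(35);s=env.sense();print("grip",s["t"],np.round(s["ee_pos"],4),s["wrist_force"],s["gripper_width"],s["grasp_force"])
```

```text
[ 0.62510328  0.12126246 -0.17326038] 0.0001351664048333479
12.8583 [[0.19, 0.98, -0.0], [0.98, -0.19, -0.0], [-0.0, -0.0, -1.0]] [-0.45  0.46  0.29  1.67 -0.15  1.03 -0.31] [0.6248 0.1197 0.1794]
down 14.3917 [0.626  0.1198 0.0427] [ 0.68623591  0.82435882 -0.43720401] 0.0919069198436323
grip 15.475 [0.6254 0.1197 0.042 ] [-0.12405473 -0.58999546 -0.261931  ] 0.020964839054898644 34.99995768070221
```

Run:
```python
from h import *
s0=env.sense();p=np.array(s0["ee_pos"])
env.movel([p[0],p[1],.15],rate=.12);env.pause(.3)
s=env.sense();print(s["t"],np.round(s["ee_pos"],4),s["wrist_force"],np.round(s["moment"],3),s["gripper_width"],s["grasp_force"])
shot("g0.npz");f=np.load("g0.npz");cv2.imwrite("pics/g0.png",f["p"][:,:,::-1])
print(tip_of("wrist","stake")[:1],tip_of("side","stake")[:1])
```

```text
16.825 [0.6252 0.1196 0.1494] [-0.46876194  0.5302041  -2.87851537] [-0.075  0.095 -0.02 ] 0.020722324382030782 34.99924600124359
[{'at': [0.6271, 0.117, 0.1073], 'score': 0.56}] []
```

View pics/g0.png

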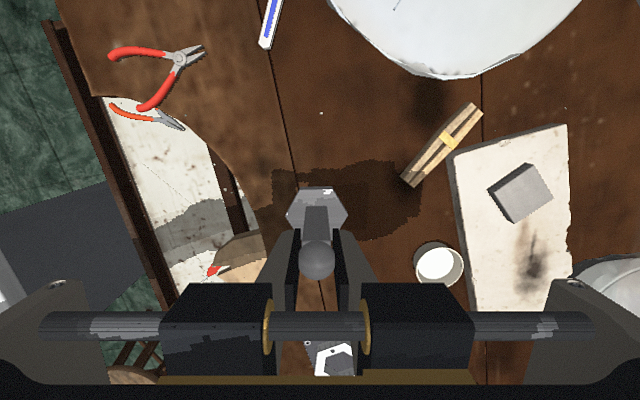

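Run:
```python
from h import *
f=np.load("g0.npz");e=f["pos"];R=f["rot"];print(np.round(R,3).tolist())
c=e[:2];zt=e[2]-.042+.012
for z in(zt-.001,zt,zt+.001):
    im,H=rectify("g0.npz",c,z,half=.045,ppm=5000);g=cv2.cvtColor(im,cv2.COLOR_RGB2GRAY).copy()
    v,fn=fithex(g,c,[(.046,-1)],[c[0],c[1],-.19],half=.045,ppm=5000)
    print(np.round(v,4),fn,"tool xy",np.round(R.T[:2,:2]@(v[:2]-c),4),"tool yaw",np.arctan2(R[1,1],R[0,1]))
vis=im[:,:,::-1].copy();P,_=hexpts(*v,.046)
for x,y in P: cv2.circle(vis,(int((x-c[0]+.045)*5000),int((c[1]+.045-y)*5000)),0,(0,0,255),-1)
cv2.imwrite("pics/gfit.png",vis)
```

```text
[[0.189, 0.982, -0.001], [0.982, -0.189, -0.0], [-0.0, -0.001, -1.0]]
[ 0.6249  0.1216 -0.1618] -41.29485321044922 tool xy [ 0.0019 -0.0006] tool yaw -0.19007468622707538
[ 0.625   0.1219 -0.1606] -40.91112518310547 tool xy [ 0.0022 -0.0006] tool yaw -0.19007468622707538
[ 0.6252  0.1221 -0.1589] -40.595149993896484 tool xy [ 0.0025 -0.0005] tool yaw -0.19007468622707538
```

View pics/gfit.png

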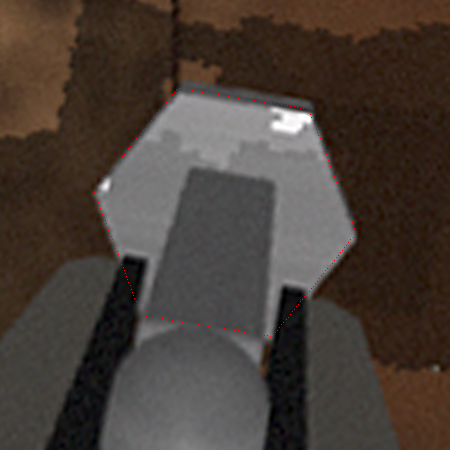

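Run:
```python
from h import *
c=np.array([.609,-.146])
for n in("w0.npz","w1.npz","w2.npz"):
    f=np.load(n);im,H=rectify(n,c,.026);g=cv2.cvtColor(im,cv2.COLOR_RGB2GRAY).copy()
    print(n,np.round(fithex(g,c,[(.0476,1),(.072,-1)],[c[0],c[1],0.2])[0],4),np.round(f["pos"],4),np.round(f["rot"][:,2],4))
shot("g1.npz")
for n in("g0.npz","g1.npz"):
    f=np.load(n);e=f["pos"];R=f["rot"]
    Q=cloud(f["d"],*cam("wrist",dict(ee_pos=e,tcp_rot=R)))[f["d"]>0];q=(Q-e)@R
    q=q[(abs(q[:,0])<.05)&(abs(q[:,1])<.04)&(abs(q[:,2])<.06)]
    # tool coords: foot top at z=+.030, shank front face (x=+.009)
    ft=q[(q[:,2]>.024)&(q[:,2]<.036)&(q[:,0]>.012)];print(n,"foot top z",np.median(ft[:,2]),"slope dz/dx",np.polyfit(ft[:,0],ft[:,2],1)[0],"y mid",(np.percentile(ft[:,1],1)+np.percentile(ft[:,1],99))/2,"x max",np.percentile(ft[:,0],99))
    sh=q[(q[:,2]<.022)&(q[:,2]>-.018)&(abs(q[:,1])<.007)&(q[:,0]>0)&(q[:,0]<.02)];
    A=np.c_[sh[:,1],sh[:,2],np.ones(len(sh))];x,*_=np.linalg.lstsq(A,sh[:,0],rcond=None);print(" shank face x=%.2f*y+%.3f*z+%.4f"%tuple(x),len(sh))
```

```text
w0.npz [ 0.6106 -0.1482  0.2336] [ 0.608 -0.145  0.131] [ 9.e-04 -3.e-04 -1.e+00]
w1.npz [ 0.6106 -0.148   0.234 ] [ 0.608  -0.1451  0.1306] [ 7.e-04 -1.e-04 -1.e+00]
w2.npz [ 0.6071 -0.1484  0.2324] [ 0.6079 -0.145   0.13  ] [-1.e-04 -0.e+00 -1.e+00]
g0.npz foot top z 0.030382553616673146 slope dz/dx 0.0946253664694954 y mid -6.541683504548979e-05 x max 0.02474900416058109
 shank face x=0.02*y+-0.001*z+0.0104 371
g1.npz foot top z 0.03038875069329751 slope dz/dx 0.08734443663472241 y mid -0.000389074192937159 x max 0.024720067496557908
 shank face x=0.02*y+0.001*z+0.0105 371
```

Run:
```python
from h import *
for _ in range(3): print(np.round(np.array(viewer.camera_info("wrist")["T_tool_cam"])[:3,3],5),np.round(viewer.camera_info("scene")["eye"],5))
print(np.round(np.array(viewer.camera_info("wrist")["T_tool_cam"])[:3,:3],4).tolist())
f=np.load("w0.npz");print(f["pos"],f["rot"])
```

```text
[ 0.08461 -0.00038 -0.19083] [0.37115 0.49879 0.64941]
[ 0.08461 -0.00038 -0.19083] [0.37115 0.49879 0.64941]
[ 0.08461 -0.00038 -0.19083] [0.37115 0.49879 0.64941]
[[-0.0002, 0.9561, 0.293], [1.0, 0.0004, -0.0005], [-0.0006, 0.293, -0.9561]]
[ 0.60803571 -0.14497032  0.13095706] [[ 9.99999597e-01  1.86541733e-04  8.78264302e-04]
 [ 1.86819701e-04 -9.99999932e-01 -3.16425830e-04]
 [ 8.78205216e-04  3.16589780e-04 -9.99999564e-01]]
```

```bash
cat >> h.py <<'E'
N=np.array([.60885,-.1483]); RN=down(.21+np.pi/2)
E
python3 - <<'E'
from h import *
env.reach([*N,.15],RN)
s=env.sense();print(s["t"],np.round(s["ee_pos"],4),np.round(s["tcp_rot"],3).tolist(),np.round(s["joint_positions"],2))
cmd=np.array([*N,.075]);env.movel(cmd,rate=.1);env.pause(.25)
s=env.sense();print(s["t"],np.round(s["ee_pos"],4),s["wrist_force"],np.round(s["moment"],3))
cmd=cmd+[*(N-s["ee_pos"][:2]),0];t=s["t"];env.movel(cmd,RN,rate=.05)
s=env.sense();print(s["t"],np.round(s["ee_pos"],4),s["wrist_force"],np.round(s["tcp_rot"],4).tolist());print("cmd",cmd.tolist())
E
```

```text
18.0667 [ 0.6094 -0.1463  0.1499] [[-0.21, 0.978, 0.0], [0.978, 0.21, 0.001], [0.001, 0.001, -1.0]] [ 0.    0.48  0.24  1.72 -0.14  0.97  0.51]
19.2167 [ 0.6093 -0.1484  0.0757] [-0.16287855 -0.15299754 -2.01995017] [-0.042  0.08   0.013]
19.4667 [ 0.6084 -0.1482  0.0751] [-0.91592784 -0.32228014 -3.21283291] [[-0.2085, 0.978, 0.0002], [0.978, 0.2085, -0.0], [-0.0001, 0.0001, -1.0]]
cmd [0.6084334132671538, -0.14821115418071776, 0.075]
```

```bash
cat >> h.py <<'E'
def fm(n=3):
    return np.mean([env.sense()["wrist_force"] for _ in range(n)],0)
def descend(xy,z0,z1,step=.001,lim=3.0,R=RN,log=True):
    """step down until wrist fz rises past lim; returns reached cmd z, touched"""
    z=z0
    while z>z1+1e-6:
        z=max(z-step,z1);env.movel([*xy,z],R,rate=.02)
        s=env.sense();F=s["wrist_force"]
        if log: print(round(s["t"],2),round(z,4),np.round(s["ee_pos"],4),np.round(F,1),np.round(s["moment"],2))
        if F[2]>lim or np.hypot(*F[:2])>8: return z,True
    return z,False
E
python3 - <<'E'
from h import *
print(descend([.6088,-.1483],.072,.063))
E
```

```text
19.82 0.071 [ 0.6086 -0.1483  0.0707] [-0.5  0.1 -2.5] [-0.04  0.04 -0.  ]
20.07 0.07 [ 0.6088 -0.1483  0.0699] [ 0.3 -0.5 -2.6] [-0.09  0.09  0.03]
20.32 0.069 [ 0.6087 -0.1483  0.0689] [ 0.   0.5 -3.7] [-0.04  0.05  0.  ]
20.57 0.068 [ 0.6087 -0.1483  0.0679] [ 0.8  1.1 -2.3] [-0.03 -0.    0.03]
20.82 0.067 [ 0.6087 -0.1483  0.0669] [ 0.5  0.  -2.4] [-0.05 -0.02 -0.  ]
21.07 0.066 [ 0.6087 -0.1483  0.0659] [ 0.4 -0.7 -3.1] [-0.08  0.04  0.01]
21.32 0.065 [ 0.6087 -0.1483  0.0649] [ 0.  -0.  -2.2] [-0.09  0.04 -0.01]
21.57 0.064 [ 0.6087 -0.1483  0.0639] [-0.2  0.9 -3.3] [-0.1   0.04 -0.  ]
21.82 0.063 [ 0.6087 -0.1483  0.0629] [ 0.4  0.2 -3. ] [-0.04  0.06  0.04]
(0.063, False)
```

Run:
```python
from h import *
z,t=descend([.6088,-.1483],.063,.057,.001)
if not t: z,t=descend([.6088,-.1483],z,.0525,.0005,lim=2.0)
print(z,t)
```

```text
22.07 0.062 [ 0.6087 -0.1483  0.0619] [-0.6  1.  -3.4] [-0.03  0.    0.04]
22.32 0.061 [ 0.6087 -0.1483  0.0609] [-0.8 -0.1 -3.6] [-0.1   0.06  0.01]
22.57 0.06 [ 0.6087 -0.1483  0.0599] [ 0.3  0.1 -3.1] [-0.01  0.06 -0.  ]
22.82 0.059 [ 0.6087 -0.1483  0.0589] [-0.4  0.1 -3.2] [-0.06  0.04  0.03]
23.07 0.058 [ 0.6087 -0.1483  0.0579] [-0.6  0.2 -2.7] [-0.02  0.05  0.01]
23.32 0.057 [ 0.6087 -0.1483  0.0569] [ 0.3 -0.9 -3.4] [-0.09  0.   -0.05]
23.57 0.0565 [ 0.6088 -0.1483  0.0565] [-0.2 -0.5 -2.5] [-0.09  0.02  0.01]
23.82 0.056 [ 0.6088 -0.1483  0.056 ] [-0.3 -0.5 -2.7] [-0.05  0.06 -0.01]
24.07 0.0555 [ 0.6087 -0.1483  0.0554] [ 0.1  0.6 -3.6] [-0.01  0.04  0.02]
24.32 0.055 [ 0.6088 -0.1483  0.055 ] [ 1.2 -0.  -3. ] [-0.04  0.04 -0.05]
24.57 0.0545 [ 0.6088 -0.1483  0.0544] [-0.3  1.5 -3.4] [-0.07  0.03  0.03]
24.82 0.054 [ 0.6088 -0.1483  0.054 ] [ 0.5  0.1 -2.2] [-0.1   0.01  0.02]
25.07 0.0535 [ 0.609  -0.1484  0.054 ] [-1.7  0.7  2.4] [-0.04  0.33  0.02]
0.0535 True
```

Run:
```python
from h import *
env.movel([.6088,-.1483,.0538],RN,rate=.02);print(fm())
effector.release();s=env.sense();print(s["t"],np.round(s["ee_pos"],4),np.round(s["wrist_force"],1),s["gripper_width"])
env.movel([.6088,-.1483,.16],RN,rate=.15);env.pause(.2)
shot("k0.npz");f=np.load("k0.npz");cv2.imwrite("pics/k0.png",f["p"][:,:,::-1])
for n in("stake","bolt_knob","mouth"):print(n,[(np.round(r["at"],4).tolist(),round(r["score"],2)) for r in tip_of("wrist",n)[:1]])
p,d=viewer.read_camera("scene");K=cam("scene")
Q=cloud(d,*K)[d>0];m=np.hypot(*(Q[:,:2]-N).T)<.015;print("ball top z",Q[m][:,2].max())
# knob from wrist cloud: red pixels
e,R=f["pos"],f["rot"];Q=cloud(f["d"],*cam("wrist",dict(ee_pos=e,tcp_rot=R)));im=f["p"].astype(int)
red=(im[...,0]>110)&(im[...,1]<60)&(im[...,2]<60)&(f["d"]>0)&(np.hypot(Q[...,0]-N[0],Q[...,1]-N[1])<.12)
k=Q[red];print(len(k),k.min(0),k.max(0),np.median(k,0),env.sense()["t"],np.array(viewer.camera_info("wrist")["T_tool_cam"])[:3,3])
```

```text
[-0.91079886  0.1709981   1.34311977]
26.4333 [ 0.6088 -0.1483  0.0538] [ 1.  -0.2 -0.2] 0.09167367368549306
stake [([0.6087, -0.15, 0.0111], 0.77)]
bolt_knob [([0.62, -0.2217, 0.048], 0.73)]
mouth []
ball top z 0.11331643016174686
22 [ 0.61346627 -0.25784395 -0.00075072] [ 0.62938734 -0.2147323   0.05614793] [ 0.62192053 -0.21792274  0.05301896] 27.7417 [ 0.08463242  0.00027127 -0.19082923]
```

View pics/k0.png

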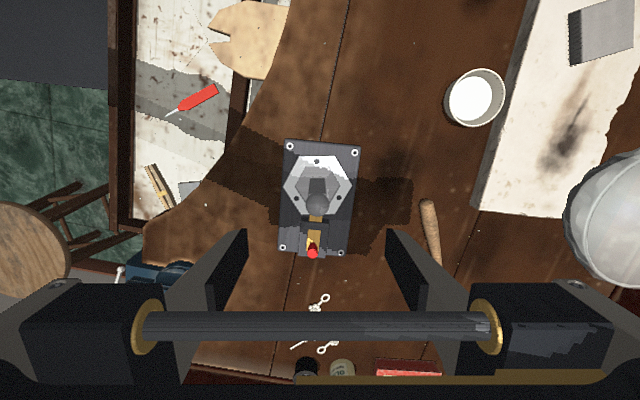

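Run:
```python
from h import *
a=.125;u=np.array([-np.sin(a),np.cos(a)]);K=np.array([.6205,-.2236]);RK=down(a+np.pi/2)
S=K-.036*u
env.reach([*S,.16],RK);effector.grasp(10);s=env.sense();print(s["t"],s["ee_pos"],np.round(s["tcp_rot"],2).tolist(),s["gripper_width"])
env.movel([*S,.045],RK,rate=.12);env.pause(.2);b=fm();print("base",b)
hit=0
for d in np.arange(.006,.0500,.0015):
    env.movel([*(S+d*u),.045],RK,rate=.03);s=env.sense();F=np.array(s["wrist_force"])-b
    print(round(s["t"],2),round(d,4),np.round(s["ee_pos"],4),np.round(F,1),round(float(-F[:2]@u),1))
    if -F[:2]@u>8 or F[2]>6: break
```

```text
29.6083 [ 0.62501155 -0.25929615  0.16000037] [[-0.12, 0.99, 0.0], [0.99, 0.12, -0.0], [-0.0, 0.0, -1.0]] 0.00022296813835854005
base [ 0.13394128 -0.3216109   1.07695424]
31.27 0.006 [ 0.6243 -0.2528  0.0451] [-0.2  1.3 -0.2] -1.3
31.52 0.0075 [ 0.624  -0.2518  0.045 ] [ 1.1 -0.1 -0.7] 0.2
31.77 0.009 [ 0.6239 -0.2503  0.045 ] [ 0.1  0.2 -1.6] -0.2
32.02 0.0105 [ 0.6237 -0.2487  0.045 ] [ 0.5  0.8 -0.3] -0.7
32.27 0.012 [ 0.6235 -0.2473  0.045 ] [-0.3  0.5 -0.7] -0.5
32.52 0.0135 [ 0.6233 -0.2458  0.045 ] [-0.2  1.2 -0.7] -1.2
32.77 0.015 [ 0.6231 -0.2442  0.045 ] [ 0.1 -0.2 -1.8] 0.2
33.02 0.0165 [ 0.6229 -0.2428  0.045 ] [-0.7 -0.1 -1.6] -0.0
33.27 0.018 [ 0.6228 -0.2413  0.045 ] [ 0.   0.4 -1.4] -0.4
33.52 0.0195 [ 0.6226 -0.2398  0.045 ] [-0.4  0.7 -1.4] -0.7
33.77 0.021 [ 0.6224 -0.2383  0.045 ] [-0.6  0.3 -1.5] -0.4
34.02 0.0225 [ 0.6222 -0.2368  0.045 ] [ 0.2  0.5 -0.7] -0.5
34.27 0.024 [ 0.622  -0.2353  0.045 ] [-0.2  1.  -0.8] -1.0
34.52 0.0255 [ 0.6218 -0.2338  0.045 ] [ 0.1  0.6 -1.7] -0.6
34.77 0.027 [ 0.6217 -0.2324  0.045 ] [ 0.1  0.6 -1. ] -0.6
35.02 0.0285 [ 0.6215 -
[... 179 characters left out ...]
0.2264  0.045 ] [ 0.3  0.7 -0.8] -0.6
36.02 0.0345 [ 0.6207 -0.2249  0.045 ] [ 0.5  0.8 -0.9] -0.7
36.27 0.036 [ 0.6205 -0.2234  0.045 ] [-0.5  0.  -1.5] -0.1
36.52 0.0375 [ 0.6203 -0.2219  0.045 ] [-0.4  0.6 -0.7] -0.7
36.77 0.039 [ 0.6201 -0.2205  0.045 ] [-0.3  0.5 -0.8] -0.6
37.02 0.0405 [ 0.62  -0.219  0.045] [ 0.4  0.7 -0.7] -0.6
37.27 0.042 [ 0.6198 -0.2174  0.045 ] [-0.6  0.  -1.6] -0.1
37.52 0.0435 [ 0.6196 -0.216   0.045 ] [-0.9  0.3 -1. ] -0.4
37.77 0.045 [ 0.6194 -0.2145  0.045 ] [ 0.2  0.6 -1.2] -0.5
38.02 0.0465 [ 0.6192 -0.213   0.045 ] [-0.8  0.1 -1.4] -0.2
38.27 0.048 [ 0.619  -0.2115  0.045 ] [ 0.1  0.3 -0.6] -0.3
38.52 0.0495 [ 0.6188 -0.21    0.045 ] [ 0.1  0.7 -1.8] -0.7
```

Run:
```python
from h import *
p,d=viewer.read_camera("scene");q,_=viewer.read_camera("side")
cv2.imwrite("pics/b0.png",np.hstack([cv2.resize(p[140:240,320:430,::-1],(396,360)),cv2.resize(q[130:230,220:330,::-1],(396,360))]))
for c in("scene","side"):print(tip_of(c,"bolt_knob")[:2],tip_of(c,"stake")[:1])
print(fm(5))
```

```text
[{'at': [0.6207, -0.2225, 0.0488], 'score': 0.39}] [{'at': [0.6077, -0.1503, 0.0123], 'score': 0.88}]
[{'at': [0.6188, -0.2228, 0.05], 'score': 0.64}] [{'at': [0.6068, -0.152, 0.0138], 'score': 0.94}]
[ 1.23047701 -0.13843768  0.20151277]
```

View pics/b0.png

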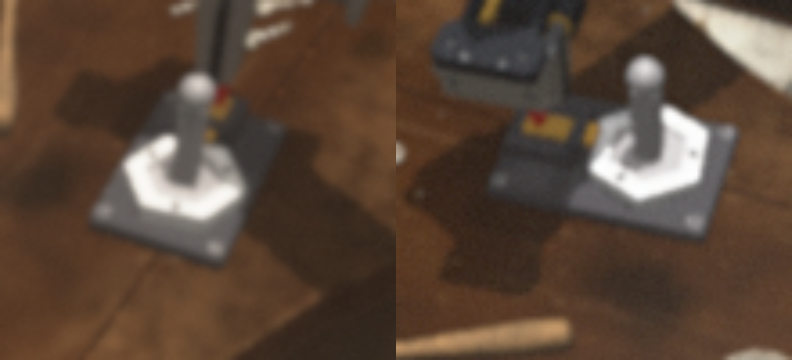

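Run:
```python
from h import *
s=env.sense();print(s["t"],s["ee_pos"],np.round(s["tcp_rot"],3).tolist(),s["gripper_width"])
off={"scene":(320,140,3.6,0),"side":(220,130,3.6,396)}
for c in off:
    K,e,R=cam(c);o=off[c]
    for nm,P in(("tcp",s["ee_pos"]),("knob0",[.6205,-.2236,.049]),("ball",[.6088,-.1483,.1])):
        q=R.T@(np.array(P)-e);uv=np.array([K[0,0]*q[0]/-q[2]+K[0,2],K[1,1]*-q[1]/-q[2]+K[1,2]])
        print(c,nm,np.round((uv-o[:2])*o[2]+[o[3],0]))
d=viewer.read_camera("scene")[1];Q=cloud(d,*cam("scene"));Q=Q[(d>0)]
for z in np.arange(.03,.2,.01):
    m=(abs(Q[:,2]-z)<.005)&(abs(Q[:,0]-.62)<.06)&(Q[:,1]<-.17)&(Q[:,1]>-.3)
    if m.sum():print(round(z,3),m.sum(),Q[m].min(0).round(3),Q[m].max(0).round(3))
```

```text
38.8167 [ 0.61883271 -0.21027051  0.04500939] [[-0.125, 0.992, 0.0], [0.992, 0.125, -0.0], [-0.0, 0.0, -1.0]] 0.000510572370924785
scene tcp [213. 101.]
scene knob0 [219.  85.]
scene ball [197.  92.]
side tcp [554. 113.]
side knob0 [534. 105.]
side ball [644.  72.]
0.03 121 [ 0.584 -0.245  0.025] [ 0.639 -0.17   0.035]
0.04 48 [ 0.602 -0.23   0.035] [ 0.625 -0.185  0.043]
0.05 14 [ 0.615 -0.224  0.046] [ 0.623 -0.216  0.055]
0.07 18 [ 0.611 -0.204  0.067] [ 0.631 -0.199  0.075]
0.08 44 [ 0.607 -0.216  0.075] [ 0.633 -0.198  0.085]
0.09 42 [ 0.605 -0.219  0.085] [ 0.634 -0.197  0.095]
0.1 44 [ 0.605 -0.219  0.095] [ 0.636 -0.198  0.105]
0.11 50 [ 0.604 -0.218  0.105] [ 0.635 -0.197  0.115]
0.12 58 [ 0.603 -0.219  0.115] [ 0.637 -0.196  0.125]
0.13 65 [ 0.602 -0.221  0.126] [ 0.638 -0.195  0.135]
0.14 57 [ 0.601 -0.216  0.135] [ 0.639 -0.196  0.145]
0.15 14 [ 0.59  -0.212  0.145] [ 0.634 -0.197  0.153]
0.16 52 [ 0.587 -0.224  0.156] [ 0.646 -0.174  0.165]
0.17 207 [ 0.56  -0.241  0.165] [ 0.68  -0.174  0.175]
0.18 211 [ 0.569 -0.22   0.175] [ 0.673 -0.174  0.185]
0.19 212 [ 0.56  -0.236  0.185] [ 0.68  -0.179  0.195]
```

Run:
```python
from h import *
a=.125;u=np.array([-np.sin(a),np.cos(a)]);K=np.array([.6205,-.2236]);RK=down(a+np.pi/2)
S=K-.036*u
env.movel([*S,.046],RK,rate=.12);env.movel([*S,.027],RK,rate=.05);env.pause(.2);b=fm();print("base",env.sense()["t"],b)
d=Q=viewer.read_camera("scene")[1];Q=cloud(d,*cam("scene"))[d>0];m=(abs(Q[:,0]-S[0])<.025)&(abs(Q[:,1]-S[1]-.01)<.012)&(Q[:,2]>.015)&(Q[:,2]<.12);print("finger zmin",np.sort(Q[m][:,2])[:5].round(3),m.sum())
for d in [.006,.010,.013]+list(np.arange(.015,.0480,.0015)):
    env.movel([*(S+d*u),.027],RK,rate=.03);s=env.sense();F=np.array(s["wrist_force"])-b;f=float(-F[:2]@u)
    print(round(s["t"],2),round(d,4),np.round(s["ee_pos"],4),np.round(F,1),round(f,1))
    if f>8 or abs(F[2])>6: break
```

```text
base 40.1667 [-1.57514106 -1.5584861  -0.20884615]
finger zmin [0.019 0.024 0.026 0.026 0.027] 300
40.57 0.006 [ 0.6244 -0.2528  0.0271] [ 1.6  1.3 -0.2] -1.1
40.85 0.01 [ 0.6238 -0.249   0.027 ] [ 1.6  2.  -0.1] -1.8
41.1 0.013 [ 0.6234 -0.2461  0.027 ] [2.  1.4 1.4] -1.1
41.35 0.015 [ 0.6231 -0.2443  0.027 ] [2.2 0.9 0.2] -0.7
41.6 0.0165 [ 0.623  -0.2428  0.027 ] [1.8 1.8 0.4] -1.5
41.85 0.018 [ 0.6228 -0.2413  0.027 ] [ 2.2  1.9 -0.7] -1.6
42.1 0.0195 [ 0.6226 -0.2398  0.027 ] [ 2.3  1.9 -0.1] -1.6
42.35 0.021 [ 0.6224 -0.2388  0.0271] [ 1.1  0.5 -0.4] -0.3
42.6 0.0225 [ 0.6222 -0.2373  0.027 ] [1.5 0.4 0.9] -0.2
42.85 0.024 [ 0.622  -0.2354  0.027 ] [ 1.8 -0.3  0.4] 0.5
43.1 0.0255 [ 0.6218 -0.2337  0.027 ] [1.3 0.2 0.3] -0.1
43.35 0.027 [ 0.6217 -0.2323  0.027 ] [ 2.  -0.4  1.5] 0.7
43.6 0.0285 [ 0.6215 -0.2309  0.027 ] [ 1.9  0.6 -0.1] -0.3
43.85 0.03 [ 0.6213 -0.2293  0.027 ] [2.3 0.2 0.5] 0.1
44.1 0.0315 [ 0.6211 -0.2278  0.027 ] [ 2.   0.5 -0.1] -0.3
44.35 0.033 [ 0.6209 -0.2264  0.027 ] [2.2 0.5 0.5] -0.2
44.6 0.0345 [ 0.6207 -0.2248  0.027 ] [ 2.2 -0.5  0.9] 0.8
44.85 0.036 [ 0.6206 -0.2234  0.027 ] [2.6 0.1 0.6] 0.3
45.1 0.0375 [ 0.6204 -0.2219  0.027 ] [2.1 0.5 0.4] -0.2
45.35 0.039 [ 0.6202 -0.2204  0.027 ] [ 2.5 -0.1  0.7] 0.4
45.6 0.0405 [ 0.62  -0.219  0.027] [2.6 0.3 0.6] 0.0
45.85 0.042 [ 0.62   -0.2187  0.0271] [ 4.8 -3.5 -0.6] 4.1
46.1 0.0435 [ 0.62   -0.2186  0.0272] [ 5.  -5.  -1.8] 5.5
46.35 0.045 [ 0.62   -0.2186  0.0273] [ 5.5 -7.5 -2.6] 8.1
```

Run:
```python
from h import *
a=.125;u=np.array([-np.sin(a),np.cos(a)]);RK=down(a+np.pi/2);K=np.array([.6205,-.2236])
S=K-.036*u
env.movel([*(S+.005*u),.027],RK,rate=.1);env.movel([*(S+.005*u),.22],RK,rate=.2)
for c in("scene","side","wrist"):
    p,d=viewer.read_camera(c);print(c,[(n,[(np.round(r["at"],4).tolist(),round(r["score"],2)) for r in tip_of(c,n)[:1]]) for n in("bolt_knob","stake","stake_shank")])
    if c=="side": cv2.imwrite("pics/e0.png",cv2.resize(p[130:230,220:330,::-1],(550,500)))
print(env.sense()["t"])
```

```text
scene [('bolt_knob', [([0.6167, -0.2011, 0.0494], 0.5)]), ('stake', [([0.6059, -0.1474, 0.071], 0.71)]), ('stake_shank', [([0.6058, -0.147, 0.072], 0.81)])]
side [('bolt_knob', []), ('stake', [([0.6105, -0.1509, 0.0164], 0.87)]), ('stake_shank', [([0.6108, -0.1493, 0.0724], 0.56)])]
wrist [('bolt_knob', [([0.622, -0.2049, 0.0472], 0.73)]), ('stake', [([0.6121, -0.1487, 0.0104], 0.73)]), ('stake_shank', [([0.6124, -0.1477, 0.0728], 0.86)])]
48.6167
```

View pics/e0.png

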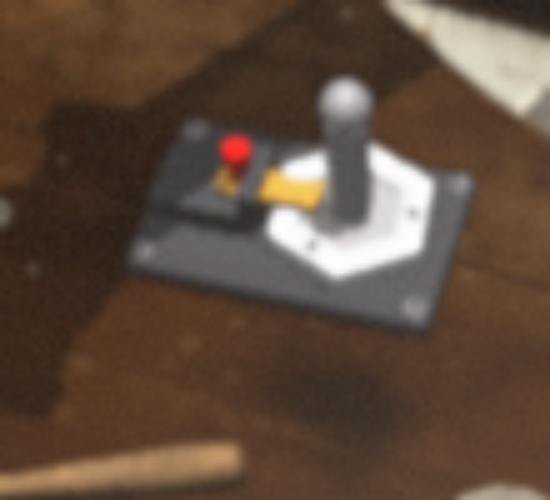

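```bash
python3 -c "
from station import *
print(workorder.finish_job())"
```

```text
the job is handed in; nothing more can be done
None
```

The stake is seated on the pocket floor and upright, the bolt is pushed in to its stop over the foot, the arm is clear, and the job is handed in at about 49 s. The verdict was not reported back.

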